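# Cap the detector and set its zero screw

### The job

Prepare the detector head for its dark zero: set the loose black cover onto the open round port, lowering it (not dropping it) so that it sits fully down and level on the rim, and let go of it. Then turn the upright knurled thumbscrew on the same head clockwise (seen from above) until it seats at its stop, back it off a quarter turn, and finish while still gripping the thumbscrew there. Leave the bottle, the tape roll and the tub of screws where they stand.

Things in the scene. Friction and masses are not known exactly. Their poses are not given: they have to be found in the camera images.
- detector_head: Detector head, fixed to the table: grey-painted foot 170 x 76 x 12 mm (x, y, z) with an open round port (bare aluminium cup) at its +x end and a square tower with an upright thumbscrew at its -x end. Origin: centre of the foot's underside, on the table; z up. It stands turned by up to about 0.5 rad from the robot's x.
- port_rim (a point): Centre of the port's mouth, in the plane of the rim, 62 mm above the table and 50 mm from the head's origin along its +x. The port is an upright open cup: rim outside diameter 68 mm, bore 50 mm, 22 mm deep. Not moved by the robot.
- port_cover: Loose black plastic cover, 50 to 100 g, round about z, 41 mm tall. From below: spigot 45 mm wide, 8 mm high, enters the bore with 2.5 mm play all round; flange 66 mm wide, z 8 to 13 mm, rests on the rim; boss 24 mm wide, z 13 to 41 mm, to pinch from above. Origin: centre of the spigot's underside, z up. Starts standing on the table; seated, its origin is 8 mm below port_rim.
- screw_grip (a point): Point on the thumbscrew's vertical axis at the height to grip: 89 mm above the table, 48 mm from the head's origin along its -x. The knurled steel head is 24 mm wide, 30 mm tall (67 to 97 mm above the table), and can be pinched from above at any angle. Below it: a neck and a 26 mm wide flange (top 64 mm above the table).
- screw_turn (a joint): Angle (rad) the thumbscrew is backed off: 0 = seated on its hard stop, grows anticlockwise seen from above, to 4.2; starts at 2.0 to 2.8. Takes about 0.03 N m, stays where left, does not rise or fall. A pointer tab on its flange and a dark line on its top show the angle: seated, they point to the raised mark on the tower, on the head's -x side.
- thumbscrew: The turning thumbscrew itself; origin on its axis, 61 mm above the table, z up, turning with it (pointer along its own -x).
- dropper_bottle: Bystander: brown dropper bottle, 33 mm diameter, 102 mm tall, standing beside the detector head. Origin: centre of its underside.
- tape_roll: Bystander: roll of dark tape lying flat, 55 mm diameter, 19 mm high, beside the detector head. Origin: centre of its underside.
- screw_tub: Bystander: small blue open tub of screws, 51 mm diameter, 28 mm high, beyond the cover's starting place. Origin: centre of its underside.
Not all that is in view belongs to the job. Of the things that look like the port_cover, take the one that is nearest to the robot's base at the start.

How it is judged:
On the way, in this order (a step that is already met when the one before it is completed fails the run):
1. the cover sits fully down and level on the port's rim and has been let go (horizontal distance between port_cover and port_rim below 0.0045 m and z of port_cover in the frame of port_rim below -0.006 m and angle between port_cover's own z axis and vertical below 0.06 rad and contact force between each of the arm, the fingers and port_cover below 0.2 N), for 0.2 s.
2. the thumbscrew has been turned clockwise until seated, the cover still on (horizontal distance between port_cover and port_rim below 0.0045 m and z of port_cover in the frame of port_rim below -0.006 m and angle between port_cover's own z axis and vertical below 0.06 rad and value of joint screw_turn below 0.1 rad), for 0.1 s.
3. the thumbscrew has been backed off a quarter turn and is held (value of joint screw_turn between 1.25 and 1.89 rad and velocity of joint screw_turn between -0.15 and 0.15 rad/s and contact force between the fingers and thumbscrew above 2 N), for 0.3 s.
At the end, for the whole second after the job is handed in: Cover on the port: within 4.5 mm of its axis, at least 6 mm in (8 is flush), level within 0.06 rad, untouched. Thumbscrew, after being seated (within 0.1 rad of the stop), backed off 1.57 rad, give or take 0.32, at rest and gripped by the fingers with over 2 N (all of step 1 and all of step 3); the arm keeps its last pose, push and grip.
It fails at once if the dropper bottle is moved by more than 20 mm or tipped (distance of dropper_bottle from where it was at the start of the episode above 0.02 m or angle between dropper_bottle's own z axis and vertical above 0.3 rad).
It fails at once if the tape roll is moved by more than 20 mm or tipped (distance of tape_roll from where it was at the start of the episode above 0.02 m or angle between tape_roll's own z axis and vertical above 0.3 rad).
It fails at once if the tub of screws is moved by more than 20 mm or tipped (distance of screw_tub from where it was at the start of the episode above 0.02 m or angle between screw_tub's own z axis and vertical above 0.3 rad).
It fails at once if the cover is dropped: let go over the port more than 20 mm above its seat (horizontal distance between port_cover and port_rim below 0.05 m and z of port_cover in the frame of port_rim above 0.012 m and contact force between the fingers and port_cover below 0.05 N).
It also fails if it takes over 72 s, if anything falls off the work surface, if the arm or the gripper's body presses on something with over 40 N, if the wrist force passes 120 N, or if a joint passes its speed limit or range.

### The arm

A 7-joint arm with a two-finger parallel gripper is mounted at the origin on a cart in front of the work surface, level with it; the furniture and walls round the work are solid. World frame = base frame: x ahead of the robot, y to its left, z up, the work surface at z = 0. Lengths are in m, angles in rad, forces in N, time in s.
With the tool pointing down it reaches from about 0.425 to 1.025 m from the base axis. Payload 9.4 kg.
Tool frame: the origin (TCP) lies midway between the tips of the shut fingers; the grasp point (between the pads) lies 19 mm behind it (bot.pinch_z is the z of the grasp point in the tool frame, in m); z points along the fingers, y is the line along which they close (so a half turn about z gives the same grasp; the last joint's range is limited). The gripper opens to 93 mm and grips with 3 to 60 N. Pads are 15 mm wide; open, the fingers measure 128 mm over their backs; the gripper's body (75 mm by 188 mm) begins 65 mm behind the grasp point.
Start: joints at [-0.077, 0.599, -0.003, 1.599, 0.002, 0.943, -0.08], TCP at [0.725, -0, 0.219] pointing down, gripper open.
Joint ranges: [-2.57, 2.57], [-0.35, 1.97], [-1.29, 1.29], [0.11, 2.56], [-1.05, 4.19], [0.11, 1.86], [-2.63, 2.63]. Speed limits (rad/s): [2.22, 2.22, 3.01, 3.01, 3.14, 3.14, 3.14].

### API

Orientations are given as a unit quaternion [x, y, z, w].
In Python, from bench import get_obs, viewer, order, bot gives the robot as it stands.
- The arm moves only by the shell command python3 -m handwheel 'ROWS' [OPENING]. ROWS is a JSON object of lists of equal length, an entry for each row: "slide": the shift along the world's x, y, z in m, a list of three; "rotation": the turn, a rotation vector about the world's x, y, z in degrees, a list of three. In form: {"slide": [[tx, ty, tz], ...], "rotation": [[wx, wy, wz], ...]}. A call has 1 to 10 rows; each row shifts and turns the commanded pose from where the row before left it; what a row does not reach is not made up. A row lasts 1/8 s, in which the tool goes at most 62.5 mm and 10.7 degrees, less where a joint would pass 70% of its speed; a pose out of reach is approached as far as the arm can. A call is refused whole if a number of a shift passes 0.0625 or a number of a turn 10.7, either way. A call with a gripper value outside its range is refused whole. OPENING is the opening, from -1 (shut) to 1 (fully open), set as the call begins (- or left out, the last holds). The fingers move at their own pace and stop on an object; the grip force is fixed at half the most. Time passes only in rows, so rows that do not move let the fingers close. It gives the time, the measured TCP pose, the force, the opening and the grip force at its end, in the units of the state.
- get_obs(): the state, without advancing time (a new reading comes with each control period).
- viewer.get_image(name): name is "scene" or "side" or "wrist"; returns the picture (420x560x3 uint8, red, green, blue); there is no depth.
- viewer.camera_model(name): a dict with "intrinsics" (3x3 intrinsics, pixels), "R" (3x3) and "t" (3): a world point X has camera coordinates R X + t; the wrist camera has in their place "tool_from_camera" (4x4, takes a point from camera to tool coordinates, whose origin is the TCP and whose axes are the flange's). Camera axes: x right, y down, z forward; pixel columns grow to the right and rows downward; lengths in m; the calibration is good to about 2 mm. A picture is of the moment at which its call begins: read the wrist's pose just before it. camera_model takes no time and is no camera call.
- order.hand_in(): hands the job in; it is judged then, once.
The state is a dict: "t": time; "q": joint angles; "joint_velocities": joint speeds; "joint_torque": joint torques, N m; "tool_pos": TCP position; "ee_rot": TCP orientation; "contact_force": force on the tool from outside, world axes, zero at the start; "torque": the same for the moment, N m; "width": opening from 0.0 (shut) to 1.0 (fully open); "grasp_force": force on a finger pad.
Only numpy, scipy, OpenCV 4.12 (cv2) and the standard library are available. Lean on these libraries where they do the work, as an engineer would, in place of code of your own. Each camera call takes 0.05 s, during which the arm holds its last target. There are 200 camera calls.

## Working session

There is one attempt and no reset: what is moved stays moved. The work goes in short steps, Python scripts to look and compute and a shell command to move; the robot and the scene stay as the last step left them, time stands still between calls to the robot, and variables do not carry over. Pictures are saved under pics/ and viewed, at most 14 in all, crops included, and the job is handed in when it is done.

```bash
mkdir -p pics; python3 - <<'E'
from bench import get_obs, viewer, bot
import cv2,numpy as np
o=get_obs(); print(o, bot.pinch_z)
a=viewer.get_image("scene");b=viewer.get_image("side");w=viewer.get_image("wrist")
for n,i in zip(("scene","side","wrist"),(a,b,w)): cv2.imwrite(f"pics/{n}0.png",i[:,:,::-1])
for n in ("scene","side","wrist"): print(n,viewer.camera_model(n))
E
```

```text
{'t': 0.0, 'q': array([-0.07671866,  0.60012164, -0.00253915,  1.60014057,  0.00180159,
        0.9428867 , -0.07979621]), 'joint_velocities': array([-8.68416382e-04, -2.59387434e-04, -7.65789139e-05,  4.85732236e-04,
       -2.09935494e-03,  1.05494804e-03, -6.90348541e-04]), 'joint_torque': array([ 5.70884713e-04, -7.65060925e+01,  1.49801854e+00, -2.52344084e+01,
       -5.23842021e-02,  1.69115182e-02,  2.08527672e-04]), 'tool_pos': array([ 7.24506699e-01, -8.14737080e-06,  2.17758722e-01]), 'ee_rot': array([ 7.07078801e-01,  7.07134333e-01, -5.98735405e-04, -4.95356302e-04]), 'contact_force': array([-0.22544856,  0.53865236,  0.3114525 ]), 'torque': array([-0.00370031, -0.00477102,  0.03473995]), 'grasp_force': 0.0, 'width': 1.002182400461072} -0.0188
scene {'intrinsics': array([[427.59379668,   0.        , 276.26497019],
       [  0.        , 427.59379668, 210.27214492],
       [  0.        ,   0.        ,   1.        ]]), 'R': array([[-0.91642058, -0.40020524, -0.00301493],
       [-0.25613651,  0.59227609, -0.76393921],
       [ 0.30751815, -0.69931738, -0.64528117]]), 't': a
[... 257 characters left out ...]
  0.01129163],
       [-0.00728589,  0.56239561, -0.82683619],
       [-0.00936568, -0.82686025, -0.56232945]]), 't': array([0.58315746, 0.09443273, 1.20400258])}
wrist {'intrinsics': array([[304.92501721,   0.        , 280.37511063],
       [  0.        , 304.92501721, 207.00371896],
       [  0.        ,   0.        ,   1.        ]]), 'tool_from_camera': array([[ 2.44693424e-04, -9.70689832e-01, -2.40335579e-01,
         6.60297892e-02],
       [ 9.99999967e-01,  2.54864425e-04, -1.12379945e-05,
         6.68693727e-04],
       [ 7.21615960e-05, -2.40335568e-01,  9.70689863e-01,
        -1.63813109e-01],
       [ 0.00000000e+00,  0.00000000e+00,  0.00000000e+00,
         1.00000000e+00]])}
```

View pics/scene0.png

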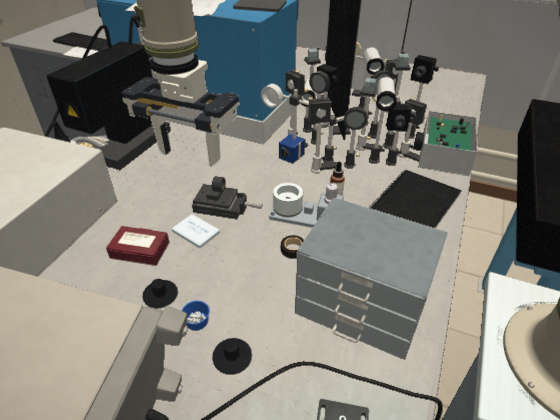

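View pics/side0.png

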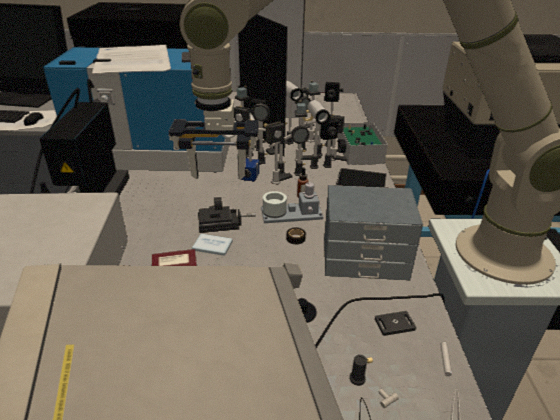

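The scene view shows two cover-like black discs with bosses, at (160,292) and (232,354). The blue tub is at (195,315), the port cup at (288,197), the thumbscrew tower at (333,200), the tape at (293,245), and the bottle at (338,180). The black stage at (220,195) and the post at side (358,370) are not round covers. I'll measure all of these.

```bash
cat > h.py <<'E'
import numpy as np,cv2
from bench import get_obs, viewer, bot
from scipy.spatial.transform import Rotation as Ro
def cam(n):
    m=viewer.camera_model(n);K=m["intrinsics"]
    if n=="wrist":
        o=get_obs();T=m["tool_from_camera"];R=Ro.from_quat(o["ee_rot"]).as_matrix()
        return K,(R@T[:3,:3]),R@T[:3,3]+o["tool_pos"]
    return K,m["R"].T,-m["R"].T@m["t"]
def ray(c,uv,z):
    K,Rw,p=c; d=Rw@np.linalg.solve(K,[uv[0],uv[1],1]); return p+d*(z-p[2])/d[2]
def proj(c,X):
    K,Rw,p=c; v=K@(Rw.T@(np.array(X)-p)); return v[:2]/v[2]
E
python3 - <<'E'
from h import *
s=cam("scene");d=cam("side")
im=cv2.imread("pics/scene0.png")
for n,c,uv,z in [("coverA boss",s,(161,285),.041),("coverB boss",s,(232,345),.041),("coverB side",d,(306,303),.041),("tub",s,(196,316),.014),("port",s,(288,190),.062),("port side",d,(275,196),.062),("screw",s,(332,187),.097),("screw side",d,(309,185),.097),("tape",s,(293,243),.019),("bottle",s,(338,168),.102)]:
    p=ray(c,uv,z);print(n,p.round(3),np.hypot(*p[:2]).round(3))
c1=cv2.resize(im[265:385,110:270],None,fx=3,fy=3,interpolation=2);c2=cv2.resize(im[155:265,235:395],None,fx=3,fy=3,interpolation=2)
cv2.imwrite("pics/crop1.png",c1[:300] if 0 else np.vstack([cv2.resize(c1,(400,300)),cv2.resize(c2,(400,275))]))
E
```

```text
coverA boss [0.712 0.161 0.041] 0.73
coverB boss [0.533 0.219 0.041] 0.576
coverB side [0.525 0.226 0.041] 0.572
tub [0.63  0.179 0.014] 0.655
port [ 0.596 -0.172  0.062] 0.621
port side [ 0.592 -0.172  0.062] 0.617
screw [ 0.496 -0.178  0.097] 0.527
screw side [ 0.498 -0.175  0.097] 0.528
tape [ 0.538 -0.059  0.019] 0.541
bottle [ 0.504 -0.245  0.102] 0.56
```

View pics/crop1.png

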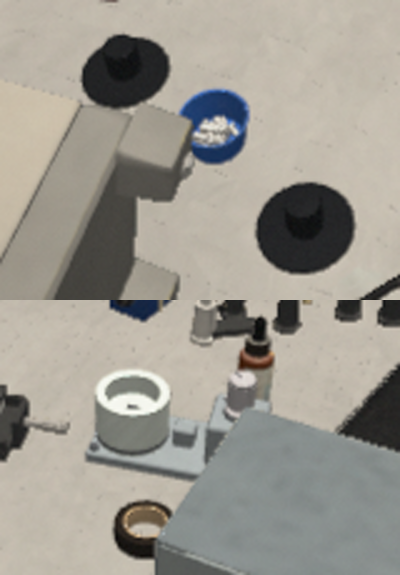

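I choose the disc at scene (232,354): it is 0.575 m from the base, against 0.73 m for the other. The crop confirms a flange with a boss. Next I check the heights of the nearby furniture.

```bash
python3 - <<'E'
from h import *
s=cam("scene");d=cam("side")
def P(c): K,Rw,p=c; return K@np.c_[Rw.T,-Rw.T@p]
for n,a,b in [("knob",(172,305),(293,268)),("instr top corner near",(155,300),(283,266)),("cab top +x back",(318,207),(327,189)),("cab +x front",(300,262),(327,223)),("cab -x front",(410,302),(414,223))]:
    X=cv2.triangulatePoints(P(s),P(d),np.float64(a),np.float64(b)).ravel();X=X[:3]/X[3]
    print(n,X.round(3),proj(s,X).round(),proj(d,X).round())
# wrist projections of what's expected
w=cam("wrist")
for X in [(.533,.219,.041),(.596,-.172,.062),(.496,-.178,.097)]: print(proj(w,X).round())
E
```

```text
knob [0.564 0.294 0.205] [174. 312.] [291. 264.]
instr top corner near [0.582 0.302 0.216] [157. 307.] [281. 262.]
cab top +x back [0.471 0.005 0.191] [318. 206.] [327. 189.]
cab +x front [0.472 0.09  0.147] [298. 257.] [329. 226.]
cab -x front [0.293 0.133 0.182] [408. 298.] [416. 225.]
[ 81. -32.]
[173. 335.]
[ 72. 360.]
```

View pics/wrist0.png

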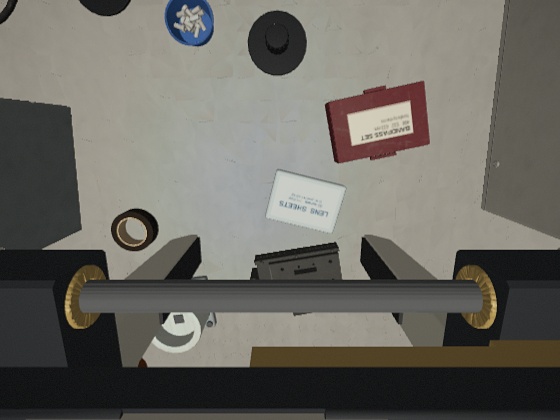

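```bash
python3 -m handwheel '{"slide":[[-0.032,0.02,0.007],[-0.032,0.02,0.007],[-0.032,0.02,0.007],[-0.032,0.02,0.007],[-0.032,0.02,0.007],[-0.032,0.02,0.007],[0,0,0],[0,0,0]],"rotation":[[0,0,0],[0,0,0],[0,0,0],[0,0,0],[0,0,0],[0,0,0],[0,0,0],[0,0,0]]}' -0.03
python3 - <<'E'
from h import *
w=cam("wrist"); im=viewer.get_image("wrist")[:,:,::-1].copy()
print(get_obs()["tool_pos"],proj(w,(.53,.22,.041)))
hsv=cv2.cvtColor(im,cv2.COLOR_BGR2HSV)
m=((hsv[...,2]<60)*255).astype(np.uint8)
for c in cv2.findContours(m,cv2.RETR_EXTERNAL,2)[0]:
    if cv2.contourArea(c)>400:
        e=cv2.fitEllipse(c); print(e,ray(w,e[0],.013).round(4),cv2.contourArea(c))
cv2.imwrite("pics/w1.png",im)
E
```

```text
t: 1.15
tool_pos: [0.5335, 0.1197, 0.2607]
ee_rot: [0.707, 0.707, 0.0, 0.0]
contact_force: [0.2, -0.1, -0.1]
width: 0.487
grasp_force: 0.0
[0.53374498 0.11939366 0.26050308] [276.75440476 101.90308917]
((292.1902770996094, 389.9403381347656), (43.547725677490234, 723.7967529296875), 90.1247787475586) [ 0.5537 -0.224   0.013 ] 25478.0
((571.521728515625, 442.89764404296875), (256.4375915527344, 477.140869140625), 126.26544189453125) [ 1.0355 -0.3345  0.013 ] 5328.5
((112.05323028564453, 309.5883483886719), (123.42108917236328, 171.11599731445312), 72.79638671875) [ 0.2792 -0.0764  0.013 ] 5330.5
((281.3939208984375, 263.1730041503906), (52.728363037109375, 142.23779296875), 89.35043334960938) [ 5.359e-01 -5.000e-04  1.300e-02] 1155.0
((419.1665954589844, 149.85760498046875), (45.151611328125, 50.234039306640625), 50.33262252807617) [0.7188 0.162  0.013 ] 1776.5
((281.9277648925781, 98.26934814453125), (37.76055908203125, 45.272186279296875), 103.4154281616211) [0.5363 0.2269 0.013 ] 883.5
((208.7745361328125, 141.44821166992188), (53.99604415893555, 85.380615234375), 53.369110107421875) [0.4398 0.1729 0.013 ] 969.5
```

View pics/w1.png

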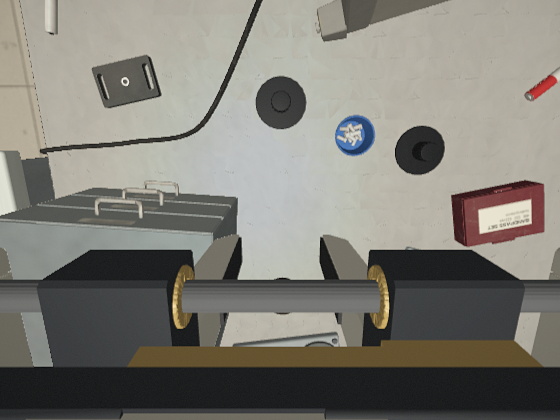

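The cover's disc is at about (281,102) with its boss at (282,101), clear of the tub at (354,135). I fit the disc locally.

```bash
python3 - <<'E'
from h import *
w=cam("wrist"); im=cv2.imread("pics/w1.png")
m=np.zeros(im.shape[:2],np.uint8); m[65:140,245:318]=(cv2.cvtColor(im,6)[65:140,245:318]<110)*255
c=max(cv2.findContours(m,cv2.RETR_EXTERNAL,2)[0],key=cv2.contourArea);e=cv2.fitEllipse(c)
x,y,ww,hh=cv2.boundingRect(c);P=lambda u,v:ray(w,(u,v),.013)
print(e,P(*e[0]).round(4),"dia",np.linalg.norm(P(x,e[0][1])-P(x+ww,e[0][1])).round(4),np.linalg.norm(P(e[0][0],y)-P(e[0][0],y+hh)).round(4),"boss",ray(w,(282,100.5),.041).round(4))
E
```

```text
((280.4256896972656, 102.24446105957031), (49.386314392089844, 51.98250961303711), 179.48370361328125) [0.5346 0.2217 0.013 ] dia 0.064 0.0645 boss [0.5365 0.2212 0.041 ]
```

```bash
python3 -m handwheel '{"slide":[[0.001,0.034,0],[0,0.034,0],[0,0.034,-0.03],[0,0,-0.05],[0,0,-0.05],[0,0,-0.045],[0,0,-0.025],[0,0,-0.02],[0,0,-0.015],[0,0,-0.007]],"rotation":[[0,0,0],[0,0,0],[0,0,0],[0,0,0],[0,0,0],[0,0,0],[0,0,0],[0,0,0],[0,0,0],[0,0,0]]}'
python3 -m handwheel '{"slide":[[0,0,0],[0,0,0],[0,0,0],[0,0,0],[0,0,0],[0,0,0],[0,0,0],[0,0,0]],"rotation":[[0,0,0],[0,0,0],[0,0,0],[0,0,0],[0,0,0],[0,0,0],[0,0,0],[0,0,0]]}' -1
```

```text
t: 2.45
tool_pos: [0.5342, 0.2215, 0.0175]
ee_rot: [0.707, 0.707, -0.001, -0.0]
contact_force: [-0.6, 0.9, 0.9]
width: 0.488
grasp_force: 0.0
t: 3.45
tool_pos: [0.5344, 0.2221, 0.0193]
ee_rot: [0.707, 0.707, 0.001, 0.0]
contact_force: [-0.7, -1.0, 6.3]
width: 0.25
grasp_force: 30.0
```

```bash
python3 -m handwheel '{"slide":[[0,0,0.02],[0,0,0.045],[0,0,0.045],[0,0,0.045],[0,0,0.045],[0,0,0.04]],"rotation":[[0,0,0],[0,0,0],[0,0,0],[0,0,0],[0,0,0],[0,0,0]]}'
python3 -m handwheel '{"slide":[[0.018,-0.04,0],[0.018,-0.044,0],[0.018,-0.044,0],[0.018,-0.044,0],[0.018,-0.044,0],[0.018,-0.044,0],[0.018,-0.044,0],[0.018,-0.044,0],[0.018,-0.044,0],[0,0,0]],"rotation":[[0,0,10],[0,0,10],[0,0,10],[0,0,10],[0,0,10],[0,0,10],[0,0,10],[0,0,10],[0,0,10],[0,0,0]]}'
python3 -m handwheel '{"slide":[[0,0,0],[0,0,0],[0,0,0]],"rotation":[[0,0,0],[0,0,0],[0,0,0]]}'
python3 - <<'E'
from h import *
o=get_obs();print(o["q"].round(2));w=cam("wrist"); im=viewer.get_image("wrist")[:,:,::-1].copy()
cv2.imwrite("pics/w2.png",im)
print(proj(w,(.594,-.172,.062)),proj(w,o["tool_pos"]))
E
```

```text
t: 4.2
tool_pos: [0.5337, 0.2219, 0.2605]
ee_rot: [0.707, 0.707, 0.0, 0.0]
contact_force: [0.7, 0.4, 0.0]
width: 0.248
grasp_force: 30.0
t: 5.45
tool_pos: [0.6958, -0.1756, 0.2574]
ee_rot: [0.002, 1.0, -0.001, -0.001]
contact_force: [0.0, -0.4, -0.5]
width: 0.247
grasp_force: 30.0
t: 5.82
tool_pos: [0.696, -0.1685, 0.259]
ee_rot: [-0.001, 1.0, 0.0, 0.0]
contact_force: [0.2, -0.3, -0.3]
width: 0.248
grasp_force: 30.0
[ 0.39  0.58 -0.38  1.56  0.23  1.04  1.52]
[277.4158957   97.80502047] [280.84721626 249.46445208]
```

View pics/w2.png

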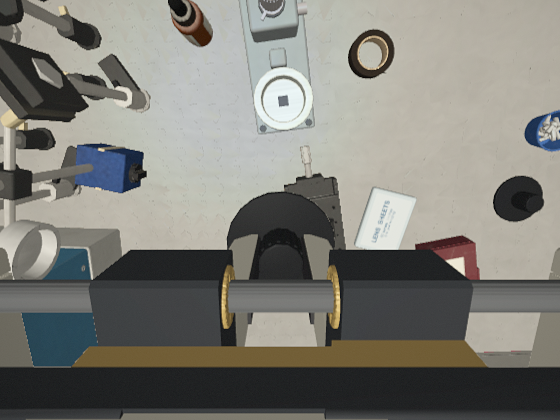

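The wrist view shows the port at about (283,99) and the screw tower at the top (270,8). The held cover's flange spans columns 230–333 with its far edge at row 192. I measure the rim and the cover's offset in the hand.

```bash
python3 - <<'E'
from h import *
w=cam("wrist"); im=cv2.imread("pics/w2.png");o=get_obs()
g=cv2.cvtColor(im,6); hsv=cv2.cvtColor(im,cv2.COLOR_BGR2HSV)
m=np.zeros_like(g); R=(slice(50,145),slice(235,335))
m[R]=(g[R]>205)*255
cs=cv2.findContours(m,cv2.RETR_EXTERNAL,2)[0]; c=max(cs,key=cv2.contourArea);e=cv2.fitEllipse(cv2.convexHull(c))
P=lambda u,v,z=.062:ray(w,(u,v),z)
x,y,ww,hh=cv2.boundingRect(c);print(e,(x,y,ww,hh),P(*e[0]).round(4),"dia",np.linalg.norm(P(x,99)-P(x+ww,99)),np.linalg.norm(P(283,y)-P(283,y+hh)))
# foot holes / edges for yaw
for uv in [(263,129),(304,125)]: print(P(*uv,z=.012).round(4))
# cover flange: far edge & sides at tool z +0.0055
z=o["tool_pos"][2]-.0055; d=np.zeros_like(g); R=(slice(185,245),slice(215,350)); d[R]=(g[R]<75)*255
cc=max(cv2.findContours(d,cv2.RETR_EXTERNAL,2)[0],key=cv2.contourArea).reshape(-1,2)
up=np.array([(u,cc[cc[:,0]==u,1].min()) for u in range(235,328,2) if (cc[:,0]==u).any()])
pts=np.array([P(u,v,z)[:2] for u,v in up])
A=np.c_[2*pts,np.ones(len(pts))];s=np.linalg.lstsq(A,(pts**2).sum(1),rcond=None)[0]
print("cover centre",s[:2],"r",np.sqrt(s[2]+s[:2]@s[:2]),"tcp",o["tool_pos"])
from scipy.optimize import least_squares
print(least_squares(lambda c:np.hypot(*(pts-c).T)-.033,s[:2]).x)
E
```

```text
((282.9129638671875, 97.81700134277344), (58.76408004760742, 62.2139778137207), 4.499509811401367) (254, 67, 59, 62) [ 0.594  -0.1661  0.062 ] dia 0.0661066603205469 0.06572218458121215
[ 0.6276 -0.1916  0.012 ]
[ 0.6224 -0.1381  0.012 ]
cover centre [ 0.68402542 -0.16937857] r 0.02258907641486261 tcp [ 0.69600073 -0.16879444  0.2589778 ]
[ 0.69814363 -0.17101602]
```

```bash
python3 - <<'E'
from h import *
for n,R in (("scene",(slice(180,206),slice(268,308))),("side",(slice(186,206),slice(256,294)))):
    c_=cam(n); im=cv2.imread(f"pics/{n}0.png"); g=cv2.cvtColor(im,6)
    # cup silhouette: widest extents give axis column; top edge rows give rim
    for th in (175,195):
        m=np.zeros_like(g); m[R]=(g[R]>th)*255
        c=max(cv2.findContours(m,cv2.RETR_EXTERNAL,2)[0],key=cv2.contourArea)
        x,y,w,h=cv2.boundingRect(c);print(n,th,x,y,w,h)
        ax=x+(w-1)/2
        # rim far point at top row: search centre row such that far edge of r=.034 circle projects to y
        for v in np.arange(y,y+16,.25):
            p=ray(c_,(ax,v),.062); t=np.linspace(0,6.28,90)
            q=np.array([proj(c_,p+[.034*np.cos(a),.034*np.sin(a),0]) for a in t])
            if q[:,1].min()>=y-.0: print(v,p.round(4),"pred width",np.ptp(q[:,0]).round(1));break
    cv2.imwrite(f"pics/z_{n}.png",cv2.resize(im[R[0].start-15:R[0].stop+35,R[1].start-15:R[1].stop+60],None,fx=5,fy=5,interpolation=0))
a=cv2.imread("pics/z_scene.png");b=cv2.imread("pics/z_side.png");W=max(a.shape[1],b.shape[1])
pd=lambda i:cv2.copyMakeBorder(i,0,0,0,W-i.shape[1],0)
v=np.vstack([pd(a),pd(b)]);print(v.shape);cv2.imwrite("pics/z.png",v[:, :800] if v.shape[0]<=600 else cv2.resize(v,None,fx=600/v.shape[0],fy=600/v.shape[0]))
E
```

```text
scene 175 268 180 40 26
189.0 [ 0.5989 -0.1755  0.062 ] pred width 29.8
scene 195 273 182 30 19
191.0 [ 0.5961 -0.1686  0.062 ] pred width 30.0
side 175 263 191 24 13
197.5 [ 0.5934 -0.1642  0.062 ] pred width 24.3
side 195 263 193 23 11
199.5 [ 0.5948 -0.1537  0.062 ] pred width 24.5
(730, 575, 3)
```

View pics/z.png

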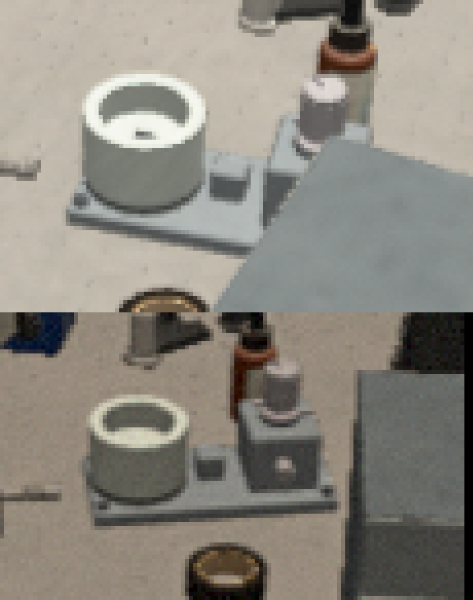

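```bash
python3 -m handwheel '{"slide":[[-0.026,0.002,-0.02],[-0.025,0,-0.025],[-0.025,0,-0.03],[-0.025,0,-0.03],[0,0,-0.02],[0,0,-0.008],[0,0,-0.004],[0,0,0],[0,0,0]],"rotation":[[0,0,0],[0,0,0],[0,0,0],[0,0,0],[0,0,0],[0,0,0],[0,0,0],[0,0,0],[0,0,0]]}'
python3 - <<'E'
from h import *
ps=[]
for i in range(4):
    ps.append(get_obs()["tool_pos"]); a=viewer.get_image("scene"); ps.append(get_obs()["tool_pos"]); b=viewer.get_image("side")
print(np.round(ps,4))
cv2.imwrite("pics/s3.png",a[:,:,::-1]);cv2.imwrite("pics/d3.png",b[:,:,::-1])
c1=cv2.resize(a[130:230,240:370,::-1],None,fx=3.8,fy=3.8,interpolation=0)[:, :400];c2=cv2.resize(b[140:240,220:350,::-1],None,fx=3.8,fy=3.8,interpolation=0)[:, :400]
cv2.imwrite("pics/v3.png",np.hstack([c1,c2]))
s=cam("scene");d=cam("side");t=np.mean(ps,0)
print("expected flange ctr px",proj(s,t-[0,0,.0055]),proj(d,t-[0,0,.0055]))
E
```

```text
t: 7.0
tool_pos: [0.5955, -0.168, 0.1222]
ee_rot: [-0.0, 1.0, -0.0, 0.001]
contact_force: [-0.0, 1.0, -1.0]
width: 0.252
grasp_force: 30.0
[[ 0.5955 -0.168   0.1222]
 [ 0.5954 -0.168   0.1222]
 [ 0.5953 -0.1681  0.1221]
 [ 0.5952 -0.1681  0.122 ]
 [ 0.5952 -0.1681  0.122 ]
 [ 0.5951 -0.1681  0.1219]
 [ 0.595  -0.1681  0.1218]
 [ 0.5951 -0.1681  0.1218]]
expected flange ctr px [288.12618378 171.44153855] [273.97974724 179.81029505]
```

View pics/v3.png

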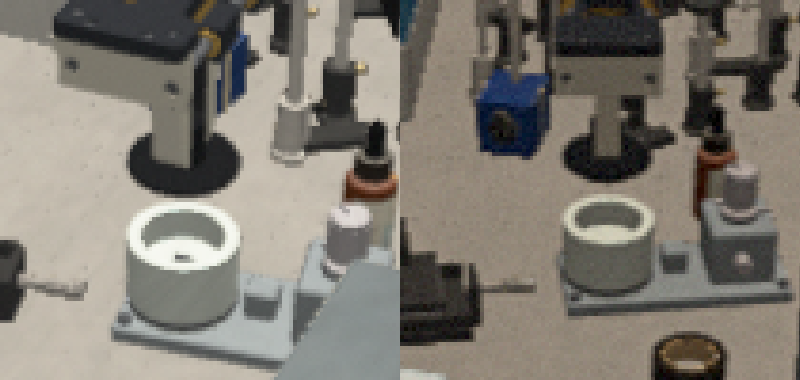

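Both views show the cover's flange almost straight above the port: centre columns 288.7 and 288.3 in the scene, 274.6 and 275.0 in the side view. I solve the leftover offset from these extents.

```bash
python3 - <<'E'
from h import *
from scipy.optimize import least_squares
def circ(c,x,y,z,r):
    t=np.linspace(0,2*np.pi,120,endpoint=False); return np.array([proj(c,(x+r*np.cos(a),y+r*np.sin(a),z)) for a in t])
obs={}
for n,f,R1,R2 in (("scene","s3",(163,186,262,316),(184,200,262,312)),("side","d3",(173,190,255,300),(192,206,255,298))):
    g=cv2.cvtColor(cv2.imread(f"pics/{f}.png"),6).astype(float)
    def edge(prof,th,rising):  # subpixel crossings
        s=prof-th; i=np.where((s[:-1]<0)!=(s[1:]<0))[0]; return i+s[i]/(s[i]-s[i+1])
    def ext(R,dark,th):
        L=[];Q=[]
        for r in range(R[0],R[1]):
            e=edge(g[r,R[2]:R[3]],th,0)
            if len(e)>=2: L.append(e[0]+R[2]);Q.append(e[-1]+R[2])
        return min(L),max(Q)
    bg=140 if n=="scene" else 110
    fl=ext(R1,1,90 if n=="scene" else 70)
    print(n,"flange",np.round(fl,2),"mid",np.mean(fl).round(2)); 
    th=205 if n=="scene" else 165
    po=ext(R2,0,th); print("port",np.round(po,2),np.mean(po).round(2))
    c=cam(n); h=int(round(np.mean(fl)))
    col=g[:,h]; print("rows below flange",col[174:204].astype(int) if n=="scene" else col[180:206].astype(int))
    for nm,X,z,r in (("flange",(.595,-.168),.1139,.033),("port",(.595,-.168),.062,.034)):
        q=circ(c,*X,z,r); print(nm,"pred",q[:,0].min().round(2),q[:,0].max().round(2),"mid",((q[:,0].min()+q[:,0].max())/2).round(2),"rows",q[:,1].min().round(2),q[:,1].max().round(2))
E
```

```text
scene flange [273.07 302.39] mid 287.73
port [272.45 302.57] 287.51
rows below flange [ 48  34  36  36  37  37  32  76 178 240 239 172 125 124 123 124 124 139
 203 243 244 244 235 134 160 245 238 172 122 122]
flange pred 273.12 303.29 mid 288.21 rows 163.98 181.41
port pred 272.86 302.87 mid 287.86 rows 182.33 200.67
side flange [255.59 298.94] mid 277.26
port [262.11 286.37] 274.24
rows below flange [ 67  37  24  20  15  13   4  52 135 146 136 176 189 114  88  87  92  86
  89 168 200 204 203 170 110  86]
flange pred 262.0 286.11 mid 274.06 rows 174.77 186.79
port pred 261.8 286.08 mid 273.94 rows 190.52 203.32
```

Cover and port agree within about 1 mm in both views, so I lower the cover gently.

```bash
python3 -m handwheel '{"slide":[[0,0,-0.015],[0,0,-0.012],[0,0,-0.006],[0,0,-0.003],[0,0,-0.003],[0,0,-0.003],[0,0,-0.002],[0,0,0],[0,0,0]],"rotation":[[0,0,0],[0,0,0],[0,0,0],[0,0,0],[0,0,0],[0,0,0],[0,0,0],[0,0,0],[0,0,0]]}'
python3 -m handwheel '{"slide":[[0,0,-0.0015],[0,0,-0.0015],[0,0,-0.001],[0,0,0],[0,0,0]],"rotation":[[0,0,0],[0,0,0],[0,0,0],[0,0,0],[0,0,0]]}'
```

```text
t: 8.52
tool_pos: [0.5955, -0.1672, 0.0796]
ee_rot: [-0.0, 1.0, -0.0, 0.001]
contact_force: [-5.1, 3.2, 17.2]
width: 0.249
grasp_force: 30.1
t: 9.15
tool_pos: [0.5948, -0.1671, 0.0736]
ee_rot: [-0.0, 1.0, 0.0, -0.0]
contact_force: [-2.5, 5.0, 4.0]
width: 0.248
grasp_force: 30.0
```

```bash
python3 -m handwheel '{"slide":[[0,0,-0.001],[0,0,-0.001],[0,0,0],[0,0,0]],"rotation":[[0,0,0],[0,0,0],[0,0,0],[0,0,0]]}'
python3 - <<'E'
from h import *
a=viewer.get_image("scene");b=viewer.get_image("side");print(get_obs()["tool_pos"],get_obs()["contact_force"])
c1=cv2.resize(a[130:230,240:345,::-1],None,fx=3.8,fy=3.8,interpolation=0);c2=cv2.resize(b[140:240,220:325,::-1],None,fx=3.8,fy=3.8,interpolation=0)
cv2.imwrite("pics/v4.png",np.hstack([c1,c2]))
E
```

```text
t: 9.65
tool_pos: [0.5958, -0.1673, 0.0722]
ee_rot: [-0.0, 1.0, 0.0, 0.001]
contact_force: [-1.8, 3.7, 7.3]
width: 0.251
grasp_force: 30.0
[ 0.59575875 -0.16735679  0.07218609] [-1.5741002   5.21308851  8.35902939]
```

View pics/v4.png

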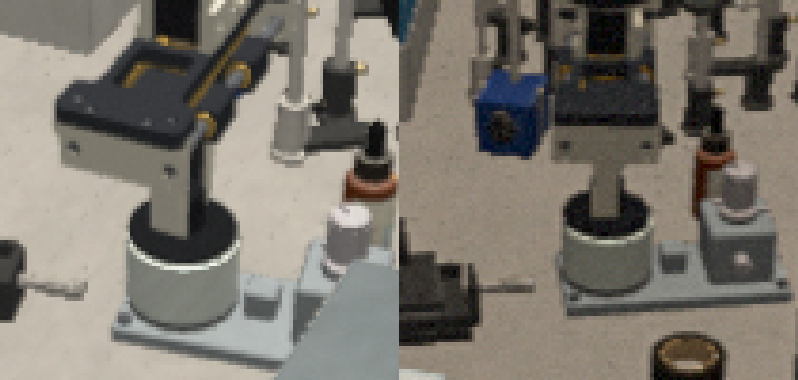

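Both views show the flange down and level on the rim, and z agrees with seated. I release it and lift away.

```bash
python3 -m handwheel '{"slide":[[0,0,0],[0,0,0],[0,0,0],[0,0,0.01],[0,0,0.03],[0,0,0.05],[0,0,0.05],[0,0,0.04],[0,0,0],[0,0,0]],"rotation":[[0,0,0],[0,0,0],[0,0,0],[0,0,0],[0,0,0],[0,0,0],[0,0,0],[0,0,0],[0,0,0],[0,0,0]]}' -0.03
python3 - <<'E'
from h import *
ps=[get_obs()["tool_pos"]];w=cam("wrist"); im=viewer.get_image("wrist")[:,:,::-1].copy();print(ps,get_obs()["q"].round(2))
cv2.imwrite("pics/w5.png",im)
u=proj(w,(.496,-.172,.097)).astype(int);print(u)
x0,y0=max(u[0]-100,0),max(u[1]-70,0);print(x0,y0)
cv2.imwrite("pics/w5c.png",cv2.resize(im[y0:y0+230,x0:x0+200],None,fx=2.6,fy=2.6,interpolation=2))
E
```

```text
t: 11.0
tool_pos: [0.5945, -0.1681, 0.2515]
ee_rot: [0.0, 1.0, -0.0, -0.0]
contact_force: [-0.2, -0.7, -1.4]
width: 0.482
grasp_force: 0.0
[array([ 0.59449656, -0.16814647,  0.25145196])] [ 0.46  0.46 -0.4   1.8   0.22  0.92  1.53]
[276  97]
176 27
```

View pics/w5c.png

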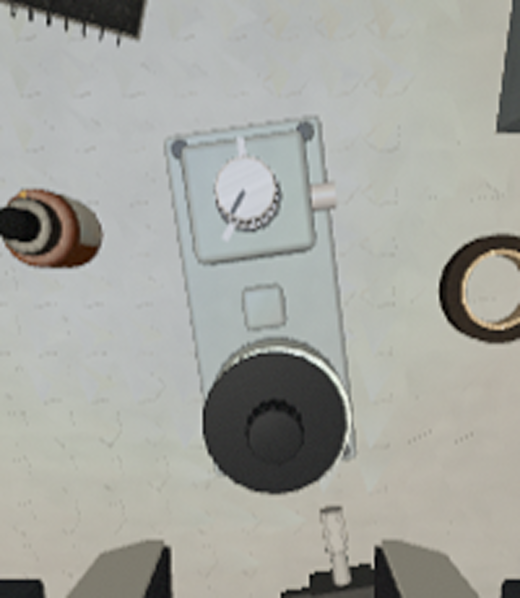

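The crop shows the cover seated on the port. The thumbscrew's top is at crop (244,188), the raised mark is at (240,150), and the pointer is at (228,237), so the screw is backed off about 146° (2.55 rad).

```bash
python3 - <<'E'
from h import *
w=cam("wrist"); im=cv2.imread("pics/w5.png");g=cv2.cvtColor(im,6)
m=np.zeros_like(g);R=(slice(80,125),slice(250,292));m[R]=(g[R]>222)*255
c=max(cv2.findContours(m,cv2.RETR_EXTERNAL,2)[0],key=cv2.contourArea);e=cv2.fitEllipse(cv2.convexHull(c));print(e,cv2.boundingRect(c))
P=lambda u,v,z:ray(w,(u,v),z)
C=P(*e[0],.097);print("screw",C.round(4),P(269.8,99.3,.097).round(4))
x,y,ww,hh=cv2.boundingRect(c);print("dia",np.linalg.norm(P(x,99,.097)-P(x+ww,99,.097)))
k=lambda u,v:(176+u/2.6,27+v/2.6)
mk=P(*k(240,148),.061);pt=P(*k(228,237),.062);bo=P(*k(275,432),.095);print("mark",mk,"pt",pt,"boss",bo,"flange",P(*k(275,421),.067))
A=lambda v:np.arctan2(v[1],v[0])
print("turn",(A(pt-C)-A(mk-C))%(2*np.pi),"head yaw",A(mk-C),A(bo-C),"dist",np.linalg.norm((bo-C)[:2]))
E
```

```text
Traceback (most recent call last):
ValueError: max() iterable argument is empty
```

```bash
python3 - <<'E'
from h import *
w=cam("wrist"); im=cv2.imread("pics/w5.png");g=cv2.cvtColor(im,6)
P=lambda u,v,z:ray(w,(u,v),z)
m=np.zeros_like(g);R=(slice(80,120),slice(252,290));print(g[99,250:292],g[80:122,270]);m[R]=(g[R]>np.percentile(g[R],80))*255
c=max(cv2.findContours(m,cv2.RETR_EXTERNAL,2)[0],key=cv2.contourArea);e=cv2.fitEllipse(cv2.convexHull(c));print(e,cv2.boundingRect(c))
C=P(*e[0],.097);print("auto",C.round(4));C=P(269.8,99.3,.097);print("eye",C.round(4))
k=lambda u,v:(176+u/2.6,27+v/2.6)
mk=P(*k(240,148),.061);pt=P(*k(228,237),.062);bo=P(*k(275,432),.095);print("mark",mk,"pt",pt,"boss",bo,"flange",P(*k(275,421),.067))
A=lambda v:np.arctan2(v[1],v[0])
print("turn",(A(pt-C)-A(mk-C))%(2*np.pi),"yaw mark",A(C-mk),"yaw boss",A(bo-C),"dist",np.linalg.norm((bo-C)[:2]))
E
```

```text
[183 181 180 180 180 181 180 180 166 205 206 204 204 205 206 206 205 207
 207 191 212 211 210 209 207 205 204 203 204 205 208 197 142 110 188 184
 182 182 182 181 182 181] [146 169 173 180 192 195 189 190 203 206 206 205 204 207 204 204 206 206
 207 212 196 182 201 208 208 207 207 207 204 204 203 178 130 142 139  93
 153 185 182 182 182 183]
((269.8292236328125, 99.04264831542969), (19.975610733032227, 21.337120056152344), 64.84097290039062) (259, 89, 22, 21)
auto [ 0.4975 -0.1785  0.097 ]
eye [ 0.4977 -0.1786  0.097 ]
mark [ 0.47838513 -0.18120749  0.061     ] pt [ 0.51416251 -0.18663318  0.062     ] boss [ 0.59248851 -0.1666334   0.095     ] flange [ 0.59308909 -0.16647046  0.067     ]
turn 2.5511854591996843 yaw mark 0.13505737708506813 yaw boss 0.12540154816523805 dist 0.09552112895478192
```

```bash
python3 -m handwheel '{"slide":[[-0.037,-0.003,0],[-0.04,-0.005,0],[-0.02,-0.003,-0.02],[0,0,-0.04],[0,0,-0.04],[0,0,-0.035],[0,0,-0.015],[0,0,0],[0,0,0]],"rotation":[[0,0,0],[0,0,0],[0,0,0],[0,0,0],[0,0,0],[0,0,0],[0,0,0],[0,0,0],[0,0,0]]}' -0.22
python3 - <<'E'
from h import *
o=get_obs();print(o["tool_pos"],o["q"].round(2));a=viewer.get_image("scene");b=viewer.get_image("side")
c1=cv2.resize(a[120:220,260:365,::-1],None,fx=3.8,fy=3.8,interpolation=0);c2=cv2.resize(b[130:230,250:355,::-1],None,fx=3.8,fy=3.8,interpolation=0)
cv2.imwrite("pics/v6.png",np.hstack([c1,c2]))
E
```

```text
t: 12.18
tool_pos: [0.4985, -0.1791, 0.1024]
ee_rot: [-0.0, 1.0, -0.0, 0.001]
contact_force: [0.5, -0.1, -0.5]
width: 0.391
grasp_force: 0.0
[ 0.49853641 -0.17906639  0.10242369] [ 0.46  0.55 -0.32  2.13  0.35  0.5   1.45]
```

View pics/v6.png

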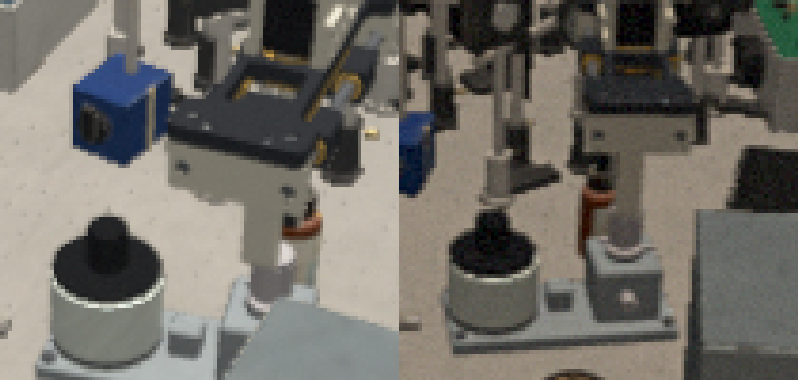

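Fingers stand centred over the knurled head (scene crop (270,265), side crop (625,230)), and the cover is seated. I lower and grip.

```bash
python3 -m handwheel '{"slide":[[0,0,-0.012],[0,0,-0.01],[0,0,-0.006],[0,0,-0.002],[0,0,0]],"rotation":[[0,0,0],[0,0,0],[0,0,0],[0,0,0],[0,0,0]]}'
python3 -m handwheel '{"slide":[[0,0,0],[0,0,0],[0,0,0],[0,0,0],[0,0,0]],"rotation":[[0,0,0],[0,0,0],[0,0,0],[0,0,0],[0,0,0]]}' -1
```

```text
t: 12.9
tool_pos: [0.498, -0.1789, 0.0714]
ee_rot: [-0.0, 1.0, 0.0, -0.0]
contact_force: [-0.5, 0.0, -0.2]
width: 0.391
grasp_force: 0.0
t: 13.52
tool_pos: [0.4981, -0.1787, 0.0718]
ee_rot: [-0.0, 1.0, 0.0, 0.0]
contact_force: [-1.3, 3.4, 4.7]
width: 0.254
grasp_force: 30.0
```

```bash
python3 -m handwheel '{"slide":[[0,0,0],[0,0,0],[0,0,0],[0,0,0],[0,0,0],[0,0,0],[0,0,0],[0,0,0],[0,0,0],[0,0,0]],"rotation":[[0,0,-5],[0,0,-9],[0,0,-9],[0,0,-9],[0,0,-9],[0,0,-9],[0,0,-9],[0,0,-9],[0,0,-6],[0,0,-6]]}'
python3 - <<'E'
from h import *
o=get_obs();print(o["q"].round(2),o["torque"].round(3),Ro.from_quat(o["ee_rot"]).as_matrix()[:2,0])
E
```

```text
t: 14.78
tool_pos: [0.4972, -0.1798, 0.0718]
ee_rot: [0.644, 0.765, -0.001, -0.0]
contact_force: [-3.7, -0.3, 5.4]
width: 0.251
grasp_force: 30.0
[ 0.18  0.59  0.08  2.17 -0.12  0.38  0.53] [-0.17   0.678  0.05 ] [-0.16952524  0.98552574]
```

```bash
python3 -m handwheel '{"slide":[[0,0,0],[0,0,0],[0,0,0],[0,0,0],[0,0,0],[0,0,0],[0,0,0],[0,0,0]],"rotation":[[0,0,-6],[0,0,-9],[0,0,-9],[0,0,-9],[0,0,-9],[0,0,-8],[0,0,-4],[0,0,0]]}'
python3 - <<'E'
from h import *
o=get_obs();print(o["q"].round(2),o["torque"].round(3),Ro.from_quat(o["ee_rot"]).as_matrix()[:2,0])
E
python3 -m handwheel '{"slide":[[0,0,0],[0,0,0],[0,0,0],[0,0,0]],"rotation":[[0,0,-4],[0,0,-4],[0,0,-3],[0,0,0]]}'
python3 - <<'E'
from h import *
o=get_obs();print(o["q"].round(2),o["torque"].round(3),Ro.from_quat(o["ee_rot"]).as_matrix()[:2,0])
E
```

```text
t: 15.78
tool_pos: [0.4963, -0.1795, 0.0718]
ee_rot: [0.921, 0.39, -0.001, -0.001]
contact_force: [-5.3, 0.3, 8.6]
width: 0.254
grasp_force: 30.0
[ 0.02  0.62  0.32  2.18 -0.47  0.41 -0.05] [-0.042  1.333  0.015] [0.69605233 0.7179892 ]
t: 16.27
tool_pos: [0.4964, -0.1792, 0.0718]
ee_rot: [0.954, 0.301, -0.001, -0.001]
contact_force: [-5.8, 0.5, 9.7]
width: 0.255
grasp_force: 30.0
[-0.01  0.62  0.37  2.18 -0.54  0.42 -0.17] [0.133 1.26  0.353] [0.81935809 0.57327938]
```

The z torque has risen to 0.35 N m after 145°, where the stop was expected. I press a few degrees more to confirm.

```bash
python3 -m handwheel '{"slide":[[0,0,0],[0,0,0],[0,0,0],[0,0,0]],"rotation":[[0,0,-3],[0,0,-3],[0,0,0],[0,0,0]]}'
python3 - <<'E'
from h import *
o=get_obs();print(o["q"].round(2),o["torque"].round(3),Ro.from_quat(o["ee_rot"]).as_matrix()[:2,0])
a=viewer.get_image("wrist")[:,:,::-1];cv2.imwrite("pics/w7.png",a)
E
```

```text
t: 16.77
tool_pos: [0.4969, -0.1788, 0.0718]
ee_rot: [0.968, 0.251, -0.001, -0.001]
contact_force: [-2.6, 2.0, 8.0]
width: 0.257
grasp_force: 30.0
[-0.03  0.63  0.4   2.18 -0.58  0.43 -0.23] [0.439 0.93  0.376] [0.87412848 0.48569331]
```

View pics/w7.png

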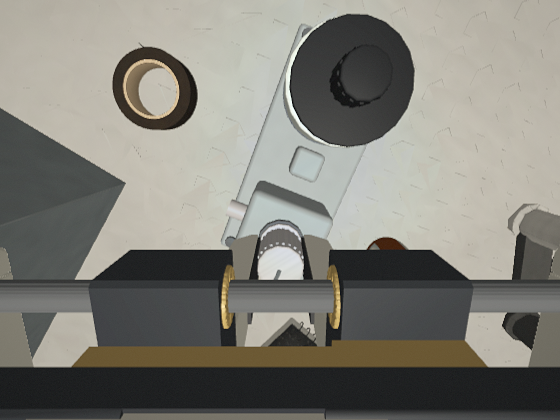

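The torque has levelled at 0.376 N m, so the screw is hard on its stop. The dark line on top (280,272) points to the head's -x side, and the cover is still on. I back off 90°.

```bash
python3 -m handwheel '{"slide":[[0,0,0],[0,0,0],[0,0,0],[0,0,0],[0,0,0],[0,0,0],[0,0,0],[0,0,0],[0,0,0],[0,0,0]],"rotation":[[0,0,5],[0,0,9],[0,0,10],[0,0,10],[0,0,10],[0,0,10],[0,0,10],[0,0,10],[0,0,10],[0,0,6]]}'
python3 -m handwheel '{"slide":[[0,0,0],[0,0,0],[0,0,0],[0,0,0],[0,0,0],[0,0,0]],"rotation":[[0,0,0],[0,0,0],[0,0,0],[0,0,0],[0,0,0],[0,0,0]]}'
python3 - <<'E'
from h import *
o=get_obs();print(o["q"].round(2),o["torque"].round(3),o["joint_velocities"].round(3),np.degrees(np.arctan2(*Ro.from_quat(o["ee_rot"]).as_matrix()[1::-1,0])))
a=viewer.get_image("wrist")[:,:,::-1];b=viewer.get_image("scene")[:,:,::-1]
c1=cv2.resize(a[200:290,225:335],(400,327),interpolation=2);c2=cv2.resize(b[140:222,270:370],(400,328),interpolation=2)
cv2.imwrite("pics/v8.png",np.hstack([c1[:327],c2[:327]]))
E
```

```text
t: 18.08
tool_pos: [0.4971, -0.1789, 0.0718]
ee_rot: [0.506, 0.863, -0.0, -0.001]
contact_force: [-2.9, 2.9, 6.2]
width: 0.252
grasp_force: 30.0
t: 18.82
tool_pos: [0.4971, -0.1789, 0.0718]
ee_rot: [0.508, 0.862, -0.0, -0.001]
contact_force: [-2.8, 2.8, 6.6]
width: 0.253
grasp_force: 30.0
[ 0.24  0.59 -0.    2.17  0.01  0.39  0.74] [0.63  0.563 0.058] [-0.001 -0.001 -0.001  0.     0.001 -0.001  0.001] 119.00263683425862
```

View pics/v8.png

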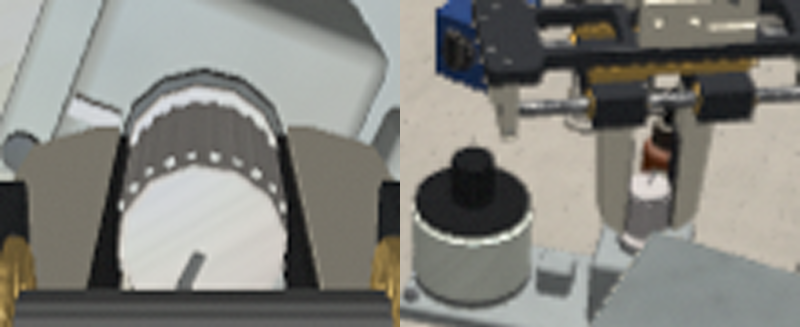

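The line on the screw keeps its angle in the hand, so the screw turned the full 90° with the tool. The cover is seated and untouched, and the grip is 30 N. I hand in.

```bash
python3 -c "
from bench import order
print(order.hand_in())"
```

```text
the job is handed in; nothing more can be done
None
```

Job handed in at about 19 s, with no verdict returned: the cover sits down and level on the port and has been let go; the thumbscrew was turned to its stop, backed off 90° and is still gripped at 30 N; the bottle, tape roll and tub were left alone.

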